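# Close the cracker magazine with its follower

## Task

Fit the narrow-footed follower into the aluminium magazine: enter its foot into the track from the open, flared end, then slide it along until it is up against the row of green cracker blanks, and let go. Leave the wide-footed follower where it stands.

Things in the scene. Friction and masses are not known exactly. Their poses are not given: they have to be found in the camera images.
- follower_grip (a point): Loose follower to fit, upright, 84 mm high, about 160 g. White foot 24 high, round-ended oblong 40 wide (its x), 76 long (y); steel neck 12 wide (x), 40 long, up to 44; on top a light wooden grip block 26 wide (x), 40 long (y), 40 high, to be gripped across its width. Point: centre of the block, 64 mm above the underside; z up, y along the foot. Same after a half turn.
- wide_follower_grip (a point): Bystander, not to be moved: same neck and grip block, but on a square-cornered white foot 72 mm wide (its x), 76 mm long (y), 24 mm high, too wide for the track. Point: centre of its grip block, 64 mm above its underside. The two followers may stand in either order.
- track_mouth (a point): Middle of the magazine's open end, on the track's floor, 6 mm above the table. y points into the track, x across, z up. Fixed aluminium channel, inside 50 mm wide, 32 high; 3 mm lips roof it but for a 26 mm middle slot for the neck. Before the mouth the floor goes on level as a plywood apron 96 wide, 115 long, with guide walls 32 high flaring from 50 to 90 apart over the last 41 mm.
- track_home (a point): Place of the grip block's centre when the follower stands on the track's floor with its foot against the row: 117 mm inside the mouth, 64 mm above the track's floor; axes as track_mouth, fixed to it. The row of green blanks on edge is fixed and solid; its face, 155 mm inside the mouth, is the stop. The lips' upper face is 35 mm above the track's floor.
There are look-alikes about, which are no part of the job. What is shaped like the part that bears follower_grip but blue or purple is not meant.

How it is judged:
By the outcome, as a careful person would: the job done as asked, in the order asked, and still so for the second after the job is handed in, with the robot touching nothing.
It also fails if it takes over 42 s, if anything falls off the work surface, if the arm or the gripper's body presses on something with over 40 N, if the wrist force passes 120 N, or if a joint passes its speed limit or range.

## Robot

A 6-joint arm with a two-finger parallel gripper is mounted at the origin on the work surface. World frame = base frame: x ahead of the robot, y to its left, z up, the work surface at z = 0. Lengths are in mm, angles in rad, forces in N, time in s.
With the tool pointing down it reaches from about 275 to 850 mm from the base axis. Payload 5.2 kg.
Tool frame: the origin (TCP) lies on the centre line of the jaws, within the pads' length; the fingertips stand 14 mm ahead of it and the grasp point (between the pads) lies 5 mm behind it (bot.tip_extent is the distance from the TCP to the fingertips, in mm); z points along the fingers, y is the line along which they close (so a half turn about z gives the same grasp; the last joint's range is limited). The gripper opens to 85 mm and grips with 20 to 120 N. Pads are 22 mm wide; open, the fingers measure 114 mm over their backs; the gripper's body (76 mm by 85 mm) begins 54 mm behind the grasp point. The pads swing forward as they close: fully open they stand 13 mm farther back than shut.
Start: joints at [1.053, 0.259, 1.535, -0, 1.348, -0.203], TCP at [170.273, 522.984, 245.31] pointing down, gripper open.
Joint ranges: [-3.14, 3.14], [-0.91, 2.08], [0.19, 2.58], [-1.22, 4.36], [0.22, 2.71], [-3.12, 3.12]. Speed limits (rad/s): [2.57, 2.57, 3.14, 3.14, 3.14, 3.14].

## Interface

Orientations are given as a unit quaternion [w, x, y, z].
In Python, from cell import bot, cams gives the robot as it stands.
- The arm moves only by the tool step_arm, never from a script. Its argument "plan" is a list of rows, each a list of 7 numbers: the turn, a rotation vector about the tool's x, y, z as a fraction of full scale, then the shift along the tool's x, y, z as a fraction of full scale, then the gripper command: -1 is shut, 1 is fully open, values between are in proportion. In form: [[ax, ay, az, dx, dy, dz, fingers], ...]. A call has exactly 10 rows; each row is the pose to reach, as a shift and turn from the pose commanded when the call began, along the tool's axes at that moment; what a row does not reach only later rows make up. Full scale, the value 1, is 200 mm for a shift and 90 degrees for a turn. A row lasts 1/10 s, in which the tool goes at most 50 mm and 8.59 degrees, less where a joint would pass 70% of its speed; a pose out of reach is approached as far as the arm can. A call with a number of a shift or a turn outside -1 to 1 is refused whole. A call with a gripper value outside its range is refused whole. The fingers move at their own pace and stop on an object; the grip force is fixed at half the most. Time passes only in rows, so rows that repeat a pose let the fingers close, or fill a call up. It gives the time, the measured TCP pose, the force, the opening and the grip force at its end, in the units of the state.
- bot.sense(): the state, without advancing time (a new reading comes with each control period).
- cams.camera(name): name is "side" or "top" or "wrist"; returns a dict with "frame" (400x640x3 uint8, blue, green, red), "range_z" (400x640 float32, mm along the optical axis (not along the pixel's ray), 0 where there is no reading), "mtx" (3x3 intrinsics, pixels), "R" (3x3) and "t" (3): a world point X has camera coordinates R X + t. Camera axes: x right, y down, z forward; pixel columns grow to the right and rows downward; lengths in mm; the calibration is good to about 2 mm. A picture is of the moment at which its call begins.
- bot.hand_in(): hands the job in; it is judged then, once.
The state is a dict: "t": time; "joint_pos": joint angles; "dq": joint speeds; "effort": joint torques, N m; "tcp_pos": TCP position; "tool_rot": TCP orientation; "wrist_force": force on the tool from outside, world axes, zero at the start; "torque": the same for the moment, N m; "width": finger opening in mm; "grasp_force": force on a finger pad.
Only numpy, scipy, OpenCV 4.12 (cv2) and the standard library are available. Lean on these libraries where they do the work, as an engineer would, in place of code of your own. Each camera call takes 0.05 s, during which the arm holds its last target. There are 200 camera calls.

## Working session

There is one attempt and no reset: what is moved stays moved. The work goes in short steps, Python scripts to look and compute and a tool call to move; the robot and the scene stay as the last step left them, time stands still between calls to the robot, and variables do not carry over. Pictures are saved under pics/ and viewed, at most 10 in all, crops included, and the job is handed in when it is done.

Besides the shell and the picture viewer there is one more tool, called after "Emit:" by a JSON object that holds its "fn" and its "kwargs". step_arm: Moves the arm, as the interface text tells. Its arguments: {"type":"object","properties":{"plan":{"type":"array"}},"required":["plan"]}

```bash
mkdir -p pics
cat > h.py <<'E'
import numpy as np, cv2
from cell import bot, cams
def grab(n):
    c=cams.camera(n); np.savez('/tmp/%s.npz'%n,**c); return c
def load(n): return dict(np.load('/tmp/%s.npz'%n))
def pt(c,u,v,z=None):
    K,R,t=c['mtx'],c['R'],np.ravel(c['t'])
    d=np.linalg.inv(K)@[u,v,1]
    if z is None:
        p=d*float(c['range_z'][int(round(v)),int(round(u))]); return R.T@(p-t)
    o=-R.T@t; w=R.T@d; return o+w*(z-o[2])/w[2]
def px(c,X):
    p=c['mtx']@(c['R']@np.array(X)+np.ravel(c['t'])); return p[:2]/p[2]
E
python3 - <<'E'
from h import *
for n in('top','side'):
    c=grab(n); cv2.imwrite('pics/%s0.png'%n,c['frame'])
    print(n,(-c['R'].T@np.ravel(c['t'])).round())
print(bot.sense())
E
```

```text
top [ 371.  -73. 1084.]
side [ 226. -696.  778.]
{'t': 0.1, 'joint_pos': array([ 1.05320742e+00,  2.59289885e-01,  1.53594227e+00, -1.77262038e-05,
        1.34801145e+00, -2.02824794e-01]), 'dq': array([ 3.69974031e-04,  5.85297389e-05, -1.79124698e-03, -1.04372925e-03,
        1.11400215e-03, -6.66825662e-04]), 'effort': array([ 1.32645833e-03, -4.46975183e+01, -2.91246575e+01, -4.21254535e-04,
        6.53397423e-03,  2.85368435e-05]), 'tcp_pos': array([170.04982182, 522.58905753, 244.55976151]), 'tool_rot': array([-2.82866425e-04,  1.56731166e-01,  9.87640957e-01, -7.75547711e-04]), 'wrist_force': array([ 0.02917292,  0.59441524, -0.34890168]), 'torque': array([-0.00886328, -0.01888676, -0.00824786]), 'grasp_force': 0.0, 'width': 85.33424633921587}
```

View pics/top0.png

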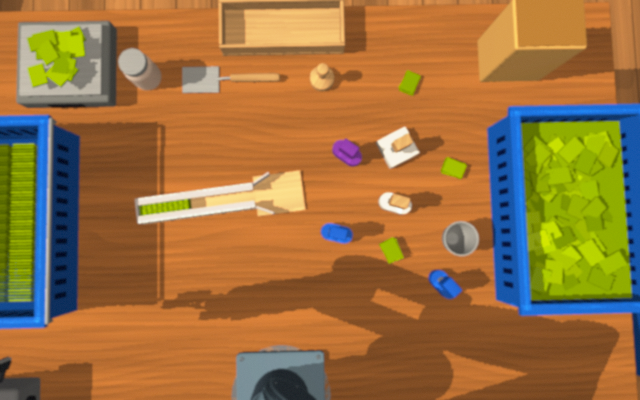

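View pics/side0.png

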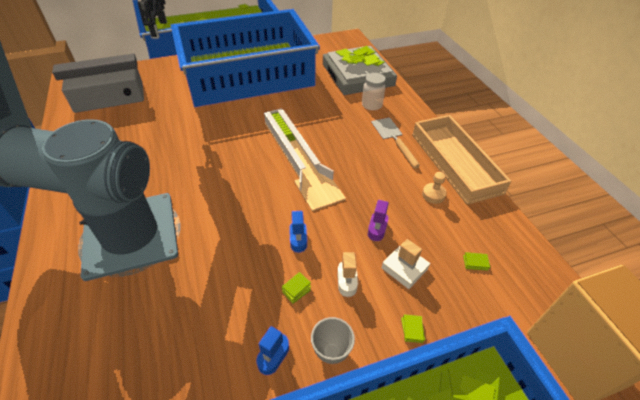

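The white, narrow-footed follower is at top (397,202) and side (348,272). Things it could be taken for, in top pixels:
- the wide white follower at (399,146)
- purple at (347,152)
- blue at (337,233)
- blue at (445,284)

By the description I choose (397,202). The magazine runs from its mouth at about (253,195) left to the green row at about (190,206). Next is a close crop.

Run:
```python
from h import *
c=load('top');s=load('side')
f=lambda c,x,y,w,h,k:cv2.resize(c['frame'][y:y+h,x:x+w],None,fx=k,fy=k,interpolation=cv2.INTER_CUBIC)
a=f(c,130,165,190,65,4)   # 760x260
b=f(c,360,120,80,100,3.3); d=f(s,320,225,120,80,4)
im=np.zeros((600,800,3),np.uint8); im[:260,:760]=a; im[265:265+b.shape[0],:b.shape[1]]=b; im[265:265+320,290:770]=d
cv2.imwrite('pics/crop1.png',im)
for u,v in((397,200),(399,144),(387,212),(300,190),(270,195),(200,205),(230,200),(230,193),(160,207)): print(u,v,pt(c,u,v).round(1))
```

```text
397 200 [ 449.4 -275.3   80.8]
399 144 [ 370.5  -73.5 1084.2]
387 212 [ 426.9 -265.9    1.1]
300 190 [484.8 -55.7   6.3]
270 195 [474.6  17.3   3.1]
200 205 [453.8 186.    5.9]
230 200 [464.5 114.    4.3]
230 193 [481.1 113.2   7.9]
160 207 [449.  272.6  34.4]
```

View pics/crop1.png

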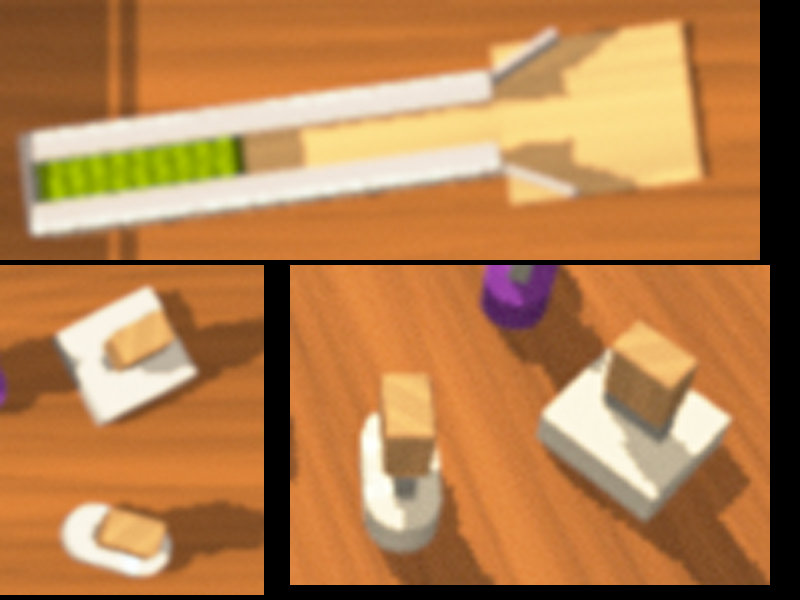

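The crop confirms the choice: a round-ended oblong foot, against the square-cornered wide one. The mouth lips end at crop (491,97) and (500,143). Next I fit the poses from depth.

Run:
```python
from h import *
c=load('top')
K,R,t=c['mtx'],c['R'],np.ravel(c['t'])
v,u=np.mgrid[:400,:640]; Z=c['range_z']
P=(np.stack([(u-K[0,2])/K[0,0]*Z,(v-K[1,2])/K[1,1]*Z,Z],-1)-t)@R
ok=Z>0
def rect(box,lo,hi):
    x,y,w,h=box; m=np.zeros_like(ok); m[y:y+h,x:x+w]=1; m&=ok&(P[...,2]>lo)&(P[...,2]<hi)
    q=P[m]; print(len(q),q.mean(0).round(1),np.median(q[:,2]).round(1)); r=cv2.minAreaRect(q[:,:2].astype(np.float32)); print(r, cv2.boxPoints(r).round(1).tolist()); return q
print('block');rect((375,180,45,40),74,95)
print('foot');rect((375,180,45,40),15,95)
print('lips');rect((130,165,130,65),34,50)
print('lips');rect((130,165,124,65),34,50)
print('wide');rect((375,120,50,50),74,95)
f=lambda x,y:(x/4+130-.375,y/4+165-.375)
n=['lipU in','lipU out','lipL in','lipL out','farUout','farLout','farUin','farLin']
for a,p in zip(n,[(493,97),(490,68),(500,143),(500,172),(22,135),(33,235),(35,160),(36,205)]): print(a,pt(c,*f(*p),41).round(1))
for a,p in zip(['rowU','rowL'],[(242,137),(242,175)]): print(a,pt(c,*f(*p),30).round(1))
for a,p in zip(['apU','apL'],[(683,22),(703,178),(510,204)]): print(a,pt(c,*f(*p),6).round(1))
g=lambda x,y:(x/3.3+360-.35,(y-265)/3.3+120-.35)
for p in[(105,507),(168,525),(160,557),(98,540)]: print('blk',pt(c,*g(*p),84).round(1))
```

```text
block
213 [ 447.6 -282.6   83.7] 83.8
((448.2059326171875, -283.2527770996094), (40.600406646728516, 26.386573791503906), 71.79769134521484) [[429.29998779296875, -298.3999938964844], [454.3999938964844, -306.70001220703125], [467.1000061035156, -268.1000061035156], [442.0, -259.79998779296875]]
foot
503 [ 446.1 -277.8   52.5] 48.8
((447.4562683105469, -283.17962646484375), (75.36337280273438, 39.210819244384766), 69.93171691894531) [[416.1000061035156, -311.79998779296875], [452.8999938964844, -325.29998779296875], [478.79998779296875, -254.5], [442.0, -241.10000610351562]]
lips
2111 [455.9 203.4  40. ] 40.4
((462.2626953125, 181.30734252929688), (69.81452178955078, 292.4686584472656), 5.688549995422363) [[413.0, 323.3999938964844], [442.0, 32.29999923706055], [511.5, 39.29999923706055], [482.5, 330.29998779296875]]
lips
2079 [455.6 205.9  40. ] 40.4
((457.73382568359375, 188.38937377929688), (58.54703903198242, 277.82135009765625), 6.553388595581055) [[412.79998779296875, 323.1000061035156], [444.5, 47.0], [502.70001220703125, 53.70000076293945], [471.0, 329.70001220703125]]
wide
210 [ 582.7 -293.4   83.6] 83.7
((583.6653442382812, -294.72198486328125), (25.974660873413086, 41.53376007080078), 26.14107322692871) [[562.9000244140625, -281.79998779296875], [581.2000122070312, -319.1000061035156], [604.5, -307.6000061035156], [586.2000122070312, -270.3999938964844]]
lipU in [486.2  54.   41. ]
lipU out [503.3  55.5  41. ]
lipL in [459.1  50.3  41. ]
lipL out [442.1  50.5  41. ]
farUout [470.  328.2  41. ]
farLout [411.6 321.5  41. ]
farUin [455.2 320.6  41. ]
farLin [429.  319.9  41. ]
rowU [467.  203.4  30. ]
rowL [444.5 203.4  30. ]
apU [533.4 -57.6   6. ]
apL [438.1 -67.7   6. ]
blk [ 465.3 -262.7   84. ]
blk [ 452.  -305.4   84. ]
blk [ 430.2 -299.    84. ]
blk [ 442.8 -257.1   84. ]
```

```bash
cat >> h.py <<'E'
def way(p,ws):
    # p, ws: commanded [x,y,z,yaw of tool y in deg]; prints az,dx,dy,dz in fractions
    for w in ws:
        a=np.radians(p[3]); ty=np.array([np.cos(a),np.sin(a)]); tx=np.array([-ty[1],ty[0]])
        if abs(p[3]-71.96)<.01: assert abs(tx[0]+.951)<.01
        d=np.array(w[:2])-p[:2]
        print(w,'az %.3f  d %.3f %.3f %.3f'%(-(w[3]-p[3])/90,d@tx/200,d@ty/200,-(w[2]-p[2])/200)); p=w
E
python3 - <<'E'
from h import *
way([170.3,523,245.3,71.96],[[310,340,245,20],[400,150,245,-18.5],[430,-50,245,-18.5],[448.2,-230,245,-18.5],[448.2,-283.2,180,-18.5],[448.2,-283.2,61,-18.5]])
E
```

```text
[310, 340, 245, 20] az 0.577  d -0.948 -0.654 0.002
[400, 150, 245, -18.5] az 0.428  d -1.047 0.098 0.000
[430, -50, 245, -18.5] az -0.000  d -0.901 0.460 0.000
[448.2, -230, 245, -18.5] az -0.000  d -0.825 0.372 0.000
[448.2, -283.2, 180, -18.5] az -0.000  d -0.252 0.084 0.325
[448.2, -283.2, 61, -18.5] az -0.000  d 0.000 0.000 0.595
```

Emit:
{"fn": "step_arm", "kwargs": {"plan": [[0,0,0.577,-0.948,-0.654,0,1],[0,0,0.577,-0.948,-0.654,0,1],[0,0,0.577,-0.948,-0.654,0,1],[0,0,0.577,-0.948,-0.654,0,1],[0,0,0.577,-0.948,-0.654,0,1],[0,0,0.577,-0.948,-0.654,0,1],[0,0,0.577,-0.948,-0.654,0,1],[0,0,0.577,-0.948,-0.654,0,1],[0,0,0.577,-0.948,-0.654,0,1],[0,0,0.577,-0.948,-0.654,0,1]]}}

```text
t: 1.1
tcp_pos: [309.5, 340.4, 245.2]
tool_rot: [-0.0, 0.572, 0.82, -0.0]
wrist_force: [0.4, 0.4, 0.7]
width: 85.4
grasp_force: 0.0
```

Emit:
{"fn": "step_arm", "kwargs": {"plan": [[0,0,0.428,-1,0.098,0,1],[0,0,0.428,-1,0.098,0,1],[0,0,0.428,-1,0.098,0,1],[0,0,0.428,-1,0.098,0,1],[0,0,0.428,-1,0.098,0,1],[0,0,0.428,-1,0.098,0,1],[0,0,0.428,-1,0.098,0,1],[0,0,0.428,-1,0.098,0,1],[0,0,0.428,-1,0.098,0,1],[0,0,0.428,-1,0.098,0,1]]}}

```text
t: 2.1
tcp_pos: [396.6, 159.6, 245.3]
tool_rot: [-0.0, 0.811, 0.585, 0.0]
wrist_force: [0.5, -0.1, 0.4]
width: 85.4
grasp_force: 0.0
```

Emit:
{"fn": "step_arm", "kwargs": {"plan": [[0,0,0,-0.95,0.46,0,1],[0,0,0,-0.95,0.46,0,1],[0,0,0,-0.95,0.46,0,1],[0,0,0,-0.95,0.46,0,1],[0,0,0,-0.95,0.46,0,1],[0,0,0,-0.95,0.46,0,1],[0,0,0,-0.95,0.46,0,1],[0,0,0,-0.95,0.46,0,1],[0,0,0,-0.95,0.46,0,1],[0,0,0,-0.95,0.46,0,1]]}}

```text
t: 3.1
tcp_pos: [424.0, -49.5, 245.4]
tool_rot: [0.0, 0.811, 0.585, 0.0]
wrist_force: [-0.1, -0.1, -0.6]
width: 85.2
grasp_force: 0.0
```

Emit:
{"fn": "step_arm", "kwargs": {"plan": [[0,0,0,-0.825,0.372,0,1],[0,0,0,-0.825,0.372,0,1],[0,0,0,-0.825,0.372,0,1],[0,0,0,-0.825,0.372,0,1],[0,0,0,-0.825,0.372,0,1],[0,0,0,-0.825,0.372,0,1],[0,0,0,-0.825,0.372,0,1],[0,0,0,-0.825,0.372,0,1],[0,0,0,-0.825,0.372,0,1],[0,0,0,-0.825,0.372,0,1]]}}

```text
t: 4.1
tcp_pos: [442.3, -229.9, 245.6]
tool_rot: [0.0, 0.811, 0.585, 0.0]
wrist_force: [-0.1, 0.2, -0.3]
width: 84.9
grasp_force: 0.0
```

Run:
```python
from h import *
c=grab('wrist'); cv2.imwrite('pics/w1.png',c['frame'])
K,R,t=c['mtx'],c['R'],np.ravel(c['t']); Z=c['range_z']
v,u=np.mgrid[:400,:640]
P=(np.stack([(u-K[0,2])/K[0,0]*Z,(v-K[1,2])/K[1,1]*Z,Z],-1)-t)@R
m=(Z>0)&(abs(P[...,2]-84)<6)&(np.hypot(P[...,0]-448,P[...,1]+283)<45)
q=P[m]; print(len(q),np.median(q[:,2]),cv2.minAreaRect(q[:,:2].astype(np.float32)))
way([442.3,-229.9,245.5,-18.4],[[448.2,-283.2,180,-18.4],[448.2,-283.2,61,-18.4]])
```

```text
974 83.09857304833844 ((447.6731262207031, -280.96197509765625), (39.0167236328125, 25.817398071289062), 71.9396743774414)
[448.2, -283.2, 180, -18.4] az -0.000  d -0.244 0.112 0.328
[448.2, -283.2, 61, -18.4] az -0.000  d 0.000 0.000 0.595
```

View pics/w1.png

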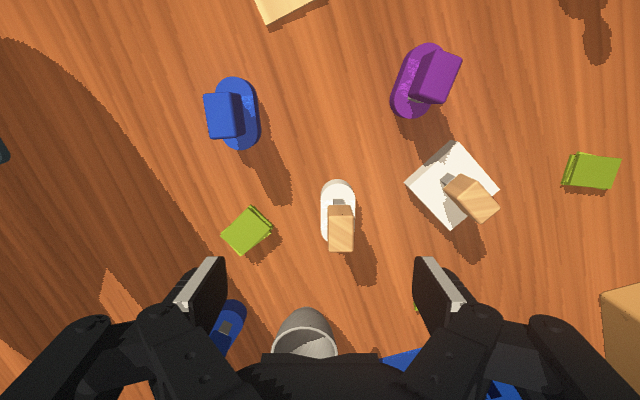

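The wrist view shows the narrow follower at (340,215), with its block at (341,230). The wide one at (455,190) is clear of the fingers. The wrist-depth fit agrees with the top view to about 2 mm.

Emit:
{"fn": "step_arm", "kwargs": {"plan": [[0,0,0,-0.239,0.11,0,1],[0,0,0,-0.239,0.11,0.1,1],[0,0,0,-0.239,0.11,0.3,1],[0,0,0,-0.239,0.11,0.5,1],[0,0,0,-0.239,0.11,0.6,1],[0,0,0,-0.239,0.11,0.7,1],[0,0,0,-0.239,0.11,0.8,1],[0,0,0,-0.239,0.11,0.87,1],[0,0,0,-0.239,0.11,0.92,1],[0,0,0,-0.239,0.11,0.92,1]]}}

```text
t: 5.15
tcp_pos: [447.3, -282.3, 60.1]
tool_rot: [-0.001, 0.811, 0.584, -0.0]
wrist_force: [0.0, -1.0, 0.5]
width: 85.3
grasp_force: 0.0
```

Emit:
{"fn": "step_arm", "kwargs": {"plan": [[0,0,0,0,0,0,0],[0,0,0,0,0,0,-0.3],[0,0,0,0,0,0,-1],[0,0,0,0,0,0,-1],[0,0,0,0,0,0,-1],[0,0,0,0,0,0,-1],[0,0,0,0,0,0,-1],[0,0,0,0,0,0,-1],[0,0,0,0,0,0,-1],[0,0,0,0,0,0,-1]]}}

```text
t: 6.15
tcp_pos: [448.2, -283.3, 61.9]
tool_rot: [0.001, 0.812, 0.584, 0.0]
wrist_force: [-1.9, 0.4, 6.8]
width: 25.6
grasp_force: 60.7
```

Emit:
{"fn": "step_arm", "kwargs": {"plan": [[0,0,0,0,0,-0.02,-1],[0,0,0,0,0,-0.06,-1],[0,0,0,0,0,-0.12,-1],[0,0,0,0,0,-0.2,-1],[0,0,0,0,0,-0.28,-1],[0,0,0,0,0,-0.36,-1],[0,0,0,0,0,-0.44,-1],[0,0,0,0,0,-0.5,-1],[0,0,0,0,0,-0.52,-1],[0,0,0,0,0,-0.52,-1]]}}

```text
t: 7.15
tcp_pos: [448.2, -283.2, 166.0]
tool_rot: [0.001, 0.811, 0.584, 0.0]
wrist_force: [0.9, -0.1, -2.2]
width: 25.5
grasp_force: 59.7
```

Run:
```python
from h import *
s=bot.sense(); print(s['tcp_pos'],s['tool_rot'],s['width'],s['wrist_force'],s['joint_pos'])
way([448,-282.5,165,-18.5],[[465,-155,165,-6],[481.9,-28.5,165,6.5],[481.9,-28.5,69.5,6.5],[459.4,168,69.5,6.5]])
```

```text
[ 448.15459633 -283.20743084  166.00709552] [6.56288069e-04 8.11489834e-01 5.84366157e-01 1.11152810e-04] 25.549689479353646 [ 0.94155005 -0.09202578 -2.24191921] [-7.74124582e-01  2.90280466e-01  1.69750699e+00 -6.99166824e-06
  1.15247394e+00 -4.51523244e-01]
[465, -155, 165, -6] az -0.139  d 0.632 -0.122 0.000
[481.9, -28.5, 165, 6.5] az -0.139  d 0.638 0.018 0.000
[481.9, -28.5, 69.5, 6.5] az -0.000  d 0.000 0.000 0.477
[459.4, 168, 69.5, 6.5] az -0.000  d 0.989 -0.001 -0.000
```

Emit:
{"fn": "step_arm", "kwargs": {"plan": [[0,0,-0.02,0.06,-0.012,0,-1],[0,0,-0.04,0.14,-0.03,0,-1],[0,0,-0.06,0.24,-0.046,0,-1],[0,0,-0.08,0.34,-0.066,0,-1],[0,0,-0.1,0.44,-0.085,0,-1],[0,0,-0.12,0.53,-0.102,0,-1],[0,0,-0.139,0.6,-0.116,0,-1],[0,0,-0.139,0.632,-0.122,0,-1],[0,0,-0.139,0.632,-0.122,0,-1],[0,0,-0.139,0.632,-0.122,0,-1]]}}

```text
t: 8.15
tcp_pos: [465.0, -155.6, 165.3]
tool_rot: [0.0, 0.743, 0.669, -0.0]
wrist_force: [0.3, -0.0, -1.4]
width: 25.6
grasp_force: 59.7
```

Emit:
{"fn": "step_arm", "kwargs": {"plan": [[0,0,-0.02,0.06,0.002,0,-1],[0,0,-0.04,0.14,0.004,0,-1],[0,0,-0.06,0.24,0.007,0,-1],[0,0,-0.08,0.34,0.01,0,-1],[0,0,-0.1,0.44,0.012,0,-1],[0,0,-0.12,0.53,0.015,0,-1],[0,0,-0.139,0.6,0.017,0,-1],[0,0,-0.139,0.638,0.018,0,-1],[0,0,-0.139,0.638,0.018,0,-1],[0,0,-0.139,0.638,0.018,0,-1]]}}

```text
t: 9.15
tcp_pos: [481.8, -29.2, 165.3]
tool_rot: [0.0, 0.666, 0.746, -0.0]
wrist_force: [-0.1, 0.0, -1.7]
width: 25.6
grasp_force: 59.8
```

Run:
```python
from h import *
s=bot.sense(); print(s['tcp_pos'],s['tool_rot'],s['width'])
w=grab('wrist'); c=grab('side')
a=cv2.resize(c['frame'][90:250,220:400],None,fx=2.2,fy=2.2,interpolation=cv2.INTER_CUBIC)
b=cv2.resize(w['frame'],None,fx=.62,fy=.62,interpolation=cv2.INTER_AREA)
im=np.zeros((max(a.shape[0],b.shape[0]),a.shape[1]+b.shape[1],3),np.uint8); im[:b.shape[0],:b.shape[1]]=b; im[:a.shape[0],b.shape[1]:]=a
cv2.imwrite('pics/c2.png',im)
# track check from wrist depth
K,R,t=w['mtx'],w['R'],np.ravel(w['t']); Z=w['range_z']
v,u=np.mgrid[:400,:640]
P=(np.stack([(u-K[0,2])/K[0,0]*Z,(v-K[1,2])/K[1,1]*Z,Z],-1)-t)@R
d=np.array([-.1141,.9935]); x=np.array([.9935,.1141]); q=P[...,:2]-[472.8,51]; L=q@x; A=q@d
m=(Z>0)&(abs(P[...,2]-41)<2.5)&(abs(L)<45)
for lo in range(-5,160,15):
    k=m&(A>lo)&(A<lo+15)
    l=L[k]
    if len(l)>20: print(lo,len(l),l.min().round(1),l[l<0].max().round(1),l[l>0].min().round(1),l.max().round(1))
print('mouth A',np.sort(A[m&(abs(L)>15)&(abs(L)<26)])[:200:20].round(1))
# held foot
m=(Z>0)&(abs(P[...,0]-482)<40)&(abs(P[...,1]+28)<60)&(P[...,2]>95)&(P[...,2]<140)
print(m.sum()); 
if m.sum()>50: print(cv2.minAreaRect(P[m][:,:2].astype(np.float32)),np.percentile(P[m][:,2],[5,50,95]))
```

```text
[481.81747715 -29.22247752 165.3073187 ] [ 1.32189451e-04  6.65680621e-01  7.46236736e-01 -1.63662147e-04] 25.563811037731277
-5 393 -31.3 -13.4 12.7 33.1
10 949 -29.2 -13.3 12.6 28.5
25 985 -29.4 -13.6 12.5 28.8
40 1028 -29.5 -13.4 12.8 28.6
55 712 -29.6 -13.4 12.5 28.5
mouth A [3.6 3.7 4.4 5.1 5.1 5.8 6.5 6.6 7.3 7.9]
3435
((478.9288330078125, -10.016155242919922), (40.00790023803711, 40.403873443603516), 6.589805603027344) [113.31535781 126.63521298 128.26548864]
```

View pics/c2.png

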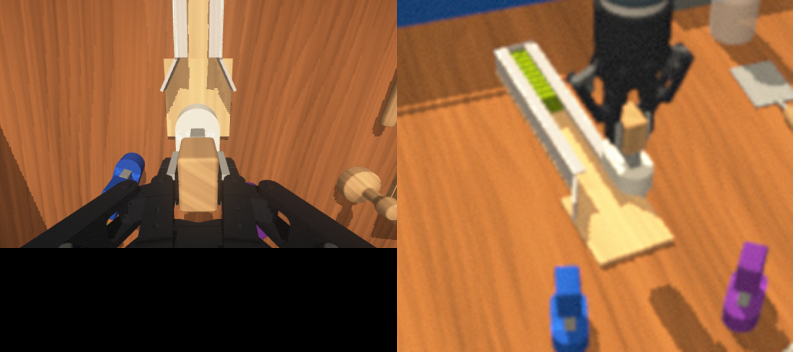

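Held straight (6.6°), foot in line with the slot to about 0.5 mm. The view shows the foot over the apron at (200,120) ahead of the flared mouth. I descend onto the apron and slide in.

Emit:
{"fn": "step_arm", "kwargs": {"plan": [[0,0,0,0,0,0.04,-1],[0,0,0,0,0,0.12,-1],[0,0,0,0,0,0.2,-1],[0,0,0,0,0,0.28,-1],[0,0,0,0,0,0.35,-1],[0,0,0,0,0,0.41,-1],[0,0,0,0,0,0.45,-1],[0,0,0,0,0,0.475,-1],[0,0,0,0,0,0.475,-1],[0,0,0,0,0,0.475,-1]]}}

```text
t: 10.25
tcp_pos: [482.1, -29.0, 70.6]
tool_rot: [0.0, 0.666, 0.746, 0.0]
wrist_force: [0.8, -0.1, -1.9]
width: 25.4
grasp_force: 59.8
```

Emit:
{"fn": "step_arm", "kwargs": {"plan": [[0,0,0,0.04,0,0,-1],[0,0,0,0.09,0,0,-1],[0,0,0,0.14,0,0,-1],[0,0,0,0.19,0,0,-1],[0,0,0,0.24,0,0,-1],[0,0,0,0.29,0,0,-1],[0,0,0,0.34,0,0,-1],[0,0,0,0.38,0,0,-1],[0,0,0,0.4,0,0,-1],[0,0,0,0.4,0,0,-1]]}}

```text
t: 11.25
tcp_pos: [472.5, 51.2, 70.3]
tool_rot: [-0.0, 0.665, 0.747, -0.0]
wrist_force: [0.6, -0.1, -1.9]
width: 25.3
grasp_force: 59.8
```

Run:
```python
from h import *
s=bot.sense(); print(s['tcp_pos'],s['wrist_force'],s['torque'],s['width'])
w=grab('wrist'); cv2.imwrite('pics/w3.png',w['frame'])
K,R,t=w['mtx'],w['R'],np.ravel(w['t']); Z=w['range_z']
v,u=np.mgrid[:400,:640]
P=(np.stack([(u-K[0,2])/K[0,0]*Z,(v-K[1,2])/K[1,1]*Z,Z],-1)-t)@R
q=P[...,:2]-[472.8,51]; L=q@[.9935,.1141]; A=q@[-.1141,.9935]
m=(Z>0)&(abs(P[...,2]-41)<3)&(abs(L)<45)
for lo in range(0,180,20):
    l=L[m&(A>lo)&(A<lo+20)]
    if len(l)>20 and (l<0).any() and (l>0).any(): print(lo,len(l),l[l<0].max().round(1),l[l>0].min().round(1))
q=(s['tcp_pos'][:2]-[472.8,51]); print('tcp L,A',q@[.9935,.1141],q@[-.1141,.9935])
```

```text
[472.54090114  51.16341129  70.28648731] [ 0.61843594 -0.07137047 -1.92925819] [0.05204135 0.02023698 0.0346451 ] 25.32065956513649
0 1550 -13.3 12.6
20 2388 -0.1 0.4
40 2566 -13.3 12.5
60 2872 -13.3 12.4
80 3252 -13.3 12.4
100 3493 -13.5 12.4
tcp L,A -0.23876948537421788 0.19191230110580562
```

View pics/w3.png

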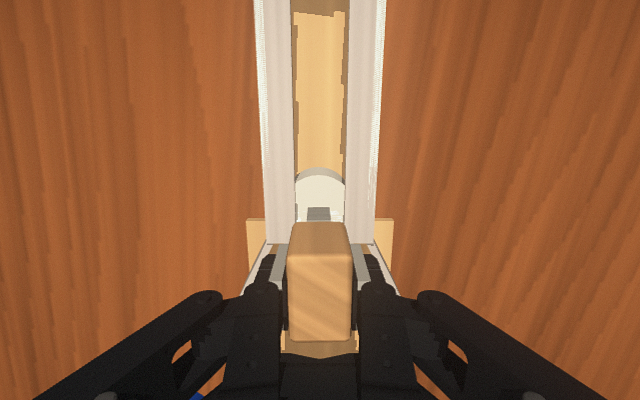

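The foot is inside the track under the lips (nose at (320,180)), centred and without contact force. I slide on.

Emit:
{"fn": "step_arm", "kwargs": {"plan": [[0,0,0,0.04,0,0.004,-1],[0,0,0,0.1,0,0.008,-1],[0,0,0,0.16,0,0.01,-1],[0,0,0,0.23,0,0.01,-1],[0,0,0,0.3,0,0.01,-1],[0,0,0,0.37,0,0.01,-1],[0,0,0,0.44,0,0.01,-1],[0,0,0,0.5,0,0.01,-1],[0,0,0,0.54,0,0.01,-1],[0,0,0,0.55,0,0.01,-1]]}}

```text
t: 12.3
tcp_pos: [459.9, 160.9, 68.3]
tool_rot: [-0.0, 0.665, 0.747, 0.0]
wrist_force: [-0.2, -0.7, -1.1]
width: 24.9
grasp_force: 59.8
```

Emit:
{"fn": "step_arm", "kwargs": {"plan": [[0,0,0,0.003,0,0,-1],[0,0,0,0.006,0,0,-1],[0,0,0,0.009,0,0,-1],[0,0,0,0.012,0,0,-1],[0,0,0,0.015,0,0,-1],[0,0,0,0.018,0,0,-1],[0,0,0,0.021,0,0,-1],[0,0,0,0.024,0,0,-1],[0,0,0,0.025,0,0,-1],[0,0,0,0.025,0,0,-1]]}}

```text
t: 13.3
tcp_pos: [459.6, 164.9, 68.3]
tool_rot: [-0.0, 0.666, 0.746, 0.0]
wrist_force: [-0.1, -0.5, -2.4]
width: 25.4
grasp_force: 59.8
```

Emit:
{"fn": "step_arm", "kwargs": {"plan": [[0,0,0,0.002,0,0,-1],[0,0,0,0.004,0,0,-1],[0,0,0,0.006,0,0,-1],[0,0,0,0.008,0,0,-1],[0,0,0,0.01,0,0,-1],[0,0,0,0.012,0,0,-1],[0,0,0,0.013,0,0,-1],[0,0,0,0.014,0,0,-1],[0,0,0,0.015,0,0,-1],[0,0,0,0.015,0,0,-1]]}}

```text
t: 14.3
tcp_pos: [459.2, 167.8, 68.3]
tool_rot: [0.0, 0.666, 0.746, 0.0]
wrist_force: [0.7, 1.0, -1.3]
width: 25.1
grasp_force: 59.8
```

Emit:
{"fn": "step_arm", "kwargs": {"plan": [[0,0,0,0.002,0,0,-1],[0,0,0,0.004,0,0,-1],[0,0,0,0.006,0,0,-1],[0,0,0,0.008,0,0,-1],[0,0,0,0.01,0,0,-1],[0,0,0,0.01,0,0,-1],[0,0,0,0.01,0,0,-1],[0,0,0,0.01,0,0,-1],[0,0,0,0.01,0,0,-1],[0,0,0,0.01,0,0,-1]]}}

```text
t: 15.3
tcp_pos: [459.0, 169.6, 68.3]
tool_rot: [0.0, 0.666, 0.746, -0.0]
wrist_force: [-0.5, -2.9, -0.5]
width: 24.7
grasp_force: 59.9
```

Emit:
{"fn": "step_arm", "kwargs": {"plan": [[0,0,0,0.002,0,0,-1],[0,0,0,0.003,0,0,-1],[0,0,0,0.004,0,0,-1],[0,0,0,0.005,0,0,-1],[0,0,0,0.006,0,0,-1],[0,0,0,0.006,0,0,-1],[0,0,0,0.006,0,0,-1],[0,0,0,0.006,0,0,-1],[0,0,0,0.006,0,0,-1],[0,0,0,0.006,0,0,-1]]}}

```text
t: 16.3
tcp_pos: [459.0, 169.9, 68.5]
tool_rot: [0.001, 0.665, 0.746, -0.001]
wrist_force: [-0.2, -8.0, 0.5]
width: 25.2
grasp_force: 60.2
```

Contact: −8 N along the track and the advance has stopped. I lower to the floor, release and retreat upward.

Emit:
{"fn": "step_arm", "kwargs": {"plan": [[0,0,0,0,0,0.003,-1],[0,0,0,0,0,0.006,-1],[0,0,0,0,0,0.006,-1],[0,0,0,0,0,0.006,-0.3],[0,0,0,0,0,0.006,0.2],[0,0,0,0,0,0.006,0.6],[0,0,0,0,0,0.006,1],[0,0,0,0,0,0.006,1],[0,0,0,0,0,0.006,1],[0,0,0,0,0,0.006,1]]}}

```text
t: 17.3
tcp_pos: [458.8, 171.1, 67.1]
tool_rot: [-0.0, 0.666, 0.746, 0.0]
wrist_force: [0.3, 0.0, 0.1]
width: 85.6
grasp_force: 0.0
```

Emit:
{"fn": "step_arm", "kwargs": {"plan": [[0,0,0,0,0,0,1],[0,0,0,0,0,-0.05,1],[0,0,0,0,0,-0.15,1],[0,0,0,0,0,-0.25,1],[0,0,0,0,0,-0.35,1],[0,0,0,0,0,-0.45,1],[0,0,0,0,0,-0.55,1],[0,0,0,-0.1,0,-0.6,1],[0,0,0,-0.2,0,-0.6,1],[0,0,0,-0.3,0,-0.6,1]]}}

```text
t: 18.3
tcp_pos: [466.0, 110.9, 188.5]
tool_rot: [0.001, 0.665, 0.747, 0.001]
wrist_force: [-0.5, -0.6, 0.0]
width: 85.7
grasp_force: 0.0
```

Run:
```python
from h import *
w=grab('wrist'); cv2.imwrite('pics/w4.png',w['frame'])
K,R,t=w['mtx'],w['R'],np.ravel(w['t']); Z=w['range_z']
v,u=np.mgrid[:400,:640]
P=(np.stack([(u-K[0,2])/K[0,0]*Z,(v-K[1,2])/K[1,1]*Z,Z],-1)-t)@R
m=(Z>0)&(abs(P[...,2]-88)<8)&(np.hypot(P[...,0]-459,P[...,1]-168)<45)
q=P[m]; print(len(q)); r=cv2.minAreaRect(q[:,:2].astype(np.float32)); print(np.percentile(q[:,2],[5,50,95]),r)
o=np.array(r[0])-[472.8,51]; print('L,A',o@[.9935,.1141],o@[-.1141,.9935])
```

```text
2093
[87.30191557 88.9974198  90.24991313] ((458.099365234375, 170.33082580566406), (25.73822021484375, 39.81238555908203), 7.404326438903809)
L,A -0.9894334152221802 120.23251786468506
```

View pics/w4.png

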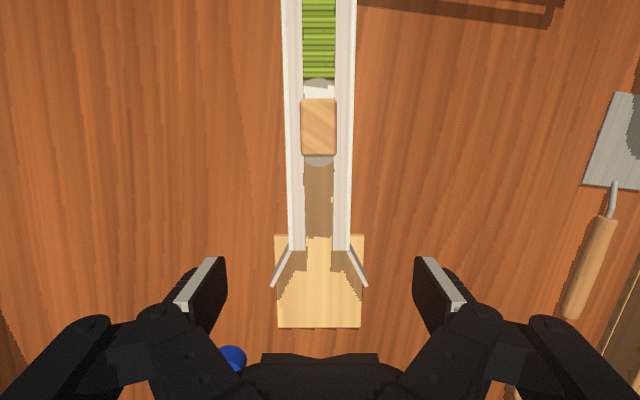

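The foot's nose is at (320,79), against the green row. The block stands upright with its top at z ≈ 89–90 (90 expected), and the gripper is clear.

```bash
python3 -c "
from cell import bot
print(bot.hand_in())"
```

```text
the job is handed in; nothing more can be done
None
```

The narrow-footed follower is in the magazine with its foot against the green row, released and upright; the wide one was not touched, and I handed the job in at about 18 s, though the hand-in gave no verdict.

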